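# Move a flange disc to the other folding hook

### The job

Move the flange disc to the other stand's hook. First fold that empty hook all the way down and, with the gripper, press down on it firmly (about 10 N) for a moment to prove that it bears on its stop; then hang the disc on it by its hole, and fold the emptied hook up flat against its post. Be gentle with the hooks (never load one with more than 80 N), and leave the other things on the bench where they are.

Things in the scene. Friction and masses are not known exactly. Their poses are not given: they have to be found in the camera images.
- stand_a: The stand whose hook carries the disc at the start. Blue square post (30 mm front to back, 40 mm wide, top at 235 mm) on a 110 x 110 x 8 mm foot, fixed to the bench. Origin: centre of the foot's underside. Its hook is on the face that looks along its own -x; z up. Hinge axis: parallel to its y, at x = -25 mm, z = 165 mm.
- stand_b: The stand with the empty, folded hook (same make as stand_a; either may be left). Blue square post (30 mm front to back, 40 mm wide, top at 235 mm) on a 110 x 110 x 8 mm foot, fixed to the bench. Origin: centre of the foot's underside. Its hook is on the face that looks along its own -x; z up. Hinge axis: parallel to its y, at x = -25 mm, z = 165 mm.
- hook_a: Folding hook of stand_a: steel bar 6 mm thick, 14 mm wide, straight shank 100 mm long from the hinge, then a lip. Origin on the hinge axis, turns with the hook: z runs out along the shank, x to the lip's side. Folded: shank upright, its end above the post's top, lip reaching back over the post. Unfolded: shank level along the stand's -x, lip turned up.
- hook_b: Folding hook of stand_b: steel bar 6 mm thick, 14 mm wide, straight shank 100 mm long from the hinge, then a lip. Origin on the hinge axis, turns with the hook: z runs out along the shank, x to the lip's side. Folded: shank upright, its end above the post's top, lip reaching back over the post. Unfolded: shank level along the stand's -x, lip turned up.
- tip_a (a point): End of the lip of hook_a, on the bar's centre line (the bar goes about 2 mm further): the lip bends off from the shank's end (100 mm out) to this point, 115 mm out along the shank and 25 mm to its side (hook's x).
- tip_b (a point): End of the lip of hook_b, on the bar's centre line (the bar goes about 2 mm further): the lip bends off from the shank's end (100 mm out) to this point, 115 mm out along the shank and 25 mm to its side (hook's x).
- hinge_a (a joint): Angle of hook_a: 0 folded flat (upright) against its stop, 1.571 fully out (level) against its stop. Starts fully out. The hinge is stiff (about 0.06 N m of friction) and stays where it is left, also half way; it does not snap. The hook weighs 50 g.
- hinge_b (a joint): Angle of hook_b: 0 folded flat (upright) against its stop, 1.571 fully out (level) against its stop. Starts folded, or standing up to 0.25 rad off. The hinge is stiff (about 0.06 N m of friction) and stays where it is left, also half way; it does not snap. The hook weighs 50 g.
- disc_center (a point): Centre of the flat steel flange disc: 126 mm outside diameter, hole 56 mm (rim 35 mm broad), 10 mm thick, 0.28 to 0.56 kg. Its x is the hole's axis, along the shank as it hangs; z up at the start. Starts 50 to 70 mm out from the hinge axis.
- disc: The same disc; origin at its lowest point as it hangs. Hanging on an unfolded hook its centre is 25 mm below the shank's centre line (140 mm above the bench), the top of its rim 38 mm above that line. To pass over the lip it must be lifted 31 to 47 mm from where it hangs.
- white_carton: Loose white carton 70 x 110 x 45 mm, a bystander; origin at the centre of its underside.
- grease_can: Loose grey can, radius 30, 110 mm tall, a bystander; origin at the centre of its underside.
- brown_carton: Loose brown carton 130 x 100 x 90 mm, a bystander; origin at the centre of its underside.
- bearing: Loose steel bearing ring lying flat, 70 mm outside diameter, 18 mm high, a bystander; origin at the centre of its underside.
- wrench: Loose wrench lying flat, 170 mm long, a bystander; origin at its underside.
- long_carton: Loose brown carton 60 x 160 x 60 mm, a bystander; origin at the centre of its underside.
- jar: Loose jar, radius 28, 75 mm tall, a bystander; origin at the centre of its underside.
Things that resemble listed ones, but are neither listed nor needed, are in the scene too. Of the things shaped like the disc, the dark steel one is meant.

How it is judged:
On the way, in this order (a step that is already met when the one before it is completed fails the run):
1. the empty hook (hook_b) is fully out and the gripper presses on it with more than 6 N, the disc still on hook_a (value of joint hinge_b above 1.52 rad and contact force between the fingers and hook_b above 6 N and contact force between disc and hook_a above 0.5 N), for 0.2 s.
2. the disc hangs on hook_b, released (x of disc_center in the frame of stand_b between -0.125 and -0.035 m and y of disc_center in the frame of stand_b between -0.02 and 0.02 m and z of disc_center in the frame of stand_b between 0.128 and 0.152 m and angle between the x axis of disc_center and the x axis of stand_b, either way round below 0.4 rad and contact force between disc and hook_b above 1 N and contact force between the fingers and disc below 0.3 N and value of joint hinge_b above 1.5 rad and linear speed of disc below 0.03 m/s), for 0.2 s.
3. the emptied hook_a is folded flat (value of joint hinge_a below 0.07 rad), for 0.2 s.
At the end, for the whole second after the job is handed in: The disc hangs at rest on hook_b by its hole, let go, its centre over the shank (35 to 125 mm in front of the post's centre, within 20 mm sideways, 128 to 152 mm above the bench, its axis within 0.4 rad of the stand's x), hinge_b is out beyond 1.5 rad, and hinge_a is folded to less than 0.07 rad (all of step 2 and value of joint hinge_a below 0.07 rad and velocity of joint hinge_a below 0.05 rad/s); the robot touches nothing.
It fails at once if a hook is loaded with more than 80 N (contact force between anything else and hook_a above 80 N or contact force between anything else and hook_b above 80 N).
It fails at once if a bystander is moved by more than 30 mm (distance of any of white_carton, grease_can, brown_carton, bearing, wrench, long_carton, jar from where it was at the start of the episode above 0.03 m).
It also fails if it takes over 72 s, if anything falls off the work surface, if the arm or the gripper's body presses on something with over 40 N, if the wrist force passes 120 N, or if a joint passes its speed limit or range.

### The arm

A 6-joint arm with a two-finger parallel gripper is mounted at the origin on the work surface. World frame = base frame: x ahead of the robot, y to its left, z up, the work surface at z = 0. Lengths are in m, angles in rad, forces in N, time in s.
With the tool pointing down it reaches from about 0.25 to 0.725 m from the base axis. Payload 9.7 kg.
Tool frame: the origin (TCP) lies on the mounting face of the last link; the fingertips stand 173 mm ahead of it and the grasp point (between the pads) lies 155 mm ahead of it (robot.tips_ahead is the distance from the TCP to the fingertips, in m); x points along the fingers, z is the direction in which the jaws open and shut, and the axes are right-handed (so a half turn about x gives the same grasp; the last joint's range is limited). The gripper opens to 85 mm and grips with 20 to 120 N. Pads are 22 mm wide; open, the fingers measure 114 mm over their backs; the gripper's body (76 mm by 85 mm) begins 54 mm behind the grasp point. The pads swing forward as they close: fully open they stand 13 mm farther back than shut.
Start: joints at [-1.188, 0.087, 0.176, 1.66, 0, 1.571], TCP at [0.205, -0.51, 0.405] pointing down, gripper open.
Joint ranges: [-3.13, 3.13], [-0.85, 1.81], [-1.15, 1.24], [-2.2, 2.28], [-1.44, 1.52], [-3.14, 3.14]. Speed limits (rad/s): [2.22, 2.22, 2.57, 3.14, 3.14, 3.14].

### API

Orientations are given as [roll, pitch, yaw] about the fixed x, y, z axes, in that order (R = Rz(yaw) Ry(pitch) Rx(roll)).
In Python, from rig import robot gives the robot as it stands.
- The arm moves only by the tool play_rows, never from a script. Its argument "plan" is a list of rows, each an object of numbers: "tx", "ty", "tz": the shift along the tool's x, y, z in mm; "spin": the turn about the tool's x in rad. In form: [{"tx": .., "ty": .., "tz": .., "spin": ..}, ...]. A call has 1 to 5 rows; each row shifts and turns the commanded pose from where the row before left it, along the tool's axes as they then stand; what a row does not reach is not made up. A row lasts 1/10 s, in which the tool goes at most 50 mm and 8.59 degrees, less where a joint would pass 70% of its speed; a pose out of reach is approached as far as the arm can. A call with a gripper value outside its range is refused whole. "grip" is the finger opening in mm, from 0 to 85.4, set as the call begins (left out, the last holds). The fingers move at their own pace and stop on an object; "squeeze" is the grip in N (left out, the last holds). Time passes only in rows, so rows that do not move let the fingers close. It gives the time, the measured TCP pose, the force and the opening at its end, in the units of the state.
- robot.read_state(): the state, without advancing time (a new reading comes with each control period).
- robot.read_camera(name): name is "scene" or "side" or "wrist"; returns the picture (384x512x3 uint8, blue, green, red); there is no depth.
- robot.camera_params(name): a dict with "fov_y" (degrees; the focal length in pixels is half the picture's height over the tangent of half this angle, whatever the lens; pixels are square), "cx", "cy" (the principal point, pixels), "pose" (4x4, takes a point from camera to world coordinates); the wrist camera has in their place "T_tool_cam" (4x4, takes a point from camera to tool coordinates, whose origin is the TCP and whose axes are the tool frame's). Camera axes: x right, y down, z forward; pixel columns grow to the right and rows downward; lengths in m; the calibration is good to about 2 mm. A picture is of the moment at which its call begins: read the wrist's pose just before it. camera_params takes no time and is no camera call.
- robot.sign_off(): hands the job in, once; it reports no verdict.
The state is a dict: "time_s": time; "joint_positions": joint angles; "qd": joint speeds; "joint_efforts": joint torques, N m; "ee_pos": TCP position; "ee_rot": TCP orientation; "ft_force": force on the tool from outside, world axes, zero at the start; "torque": the same for the moment, N m; "gripper_width": opening from 0.0 (shut) to 1.0 (fully open).
Only numpy, scipy, OpenCV 4.12 (cv2) and the standard library are available. Lean on these libraries where they do the work, as an engineer would, in place of code of your own. Each camera call takes 0.05 s, during which the arm holds its last target. There are 200 camera calls.

## Working session

There is one attempt and no reset: what is moved stays moved. The work goes in short steps, Python scripts to look and compute and a tool call to move; the robot and the scene stay as the last step left them, time stands still between calls to the robot, and variables do not carry over. Pictures are saved under pics/ and viewed, about 8 in all and at most 12, crops included, and the job is handed in when it is done.

Besides the shell and the picture viewer there is one more tool, called after ">>>" as name([rows], argument=value, ...), one row to a line, values as JSON. play_rows: Moves the arm, as the interface text tells. Its arguments: {"type":"object","properties":{"plan":{"type":"array","items":{"type":"object","properties":{"tx":{"type":"number"},"ty":{"type":"number"},"tz":{"type":"number"},"spin":{"type":"number"}}}},"grip":{"type":"number"},"squeeze":{"type":"number"}},"required":["plan"]}

```bash
mkdir -p pics; ls; python3 - <<'E'
from rig import robot
import cv2,numpy as np
np.set_printoptions(precision=4,suppress=True)
print(robot.read_state())
for n in ("scene","side"):
    cv2.imwrite(f"pics/{n}0.png",robot.read_camera(n))
    print(n,robot.camera_params(n))
print(robot.camera_params("wrist"),robot.tips_ahead)
E
```

```text
pics
{'time_s': 0.0, 'joint_positions': array([-1.188 ,  0.0875,  0.1751,  1.6598, -0.    ,  1.5708]), 'qd': array([ 0.0004, -0.0026,  0.0009, -0.0007, -0.002 , -0.0024]), 'joint_efforts': array([  0.0007, -52.0388,  46.4807,   0.0161,   0.    ,   0.    ]), 'ee_pos': array([ 0.2054, -0.5102,  0.404 ]), 'ee_rot': array([-3.1355,  1.5694,  1.9597]), 'ft_force': array([-0.6675, -0.3072,  0.0509]), 'torque': array([-0.0106, -0.0047,  0.0153]), 'gripper_width': 0.9980633147549958}
scene {'fov_y': 54.33942123066564, 'cx': 254.78848429720813, 'cy': 191.91111404575508, 'pose': array([[-0.3609,  0.5495, -0.7535,  1.2793],
       [ 0.9324,  0.1958, -0.3038,  0.2733],
       [-0.0194, -0.8123, -0.583 ,  0.7737],
       [ 0.    ,  0.    ,  0.    ,  1.    ]])}
side {'fov_y': 52.888992547384355, 'cx': 261.2320057233762, 'cy': 188.34416999925287, 'pose': array([[ 0.9971, -0.0627,  0.0437,  0.5024],
       [-0.0748, -0.686 ,  0.7237, -0.7593],
       [-0.0154, -0.7249, -0.6887,  0.8817],
       [ 0.    ,  0.    ,  0.    ,  1.    ]])}
{'fov_y': 62.21588603625155, 'cx': 245.48495128441448, 'cy': 193.48912705997896, 'T_tool_cam': array([[ 0.0007, -0.2642,  0.9645,  0.0315],
       [ 0.0005, -0.9645, -0.2642,  0.0664],
       [ 1.    ,  0.0007, -0.0006, -0.0002],
       [ 0.    ,  0.    ,  0.    ,  1.    ]])} 0.1734
```

View pics/scene0.png

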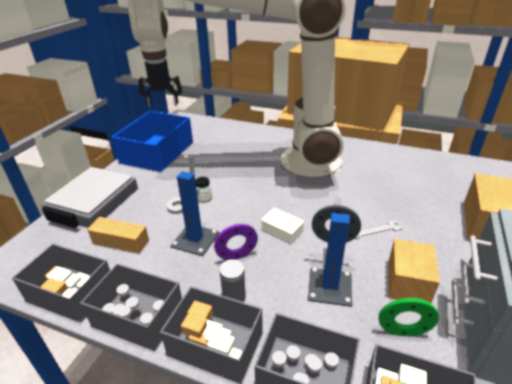

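View pics/side0.png

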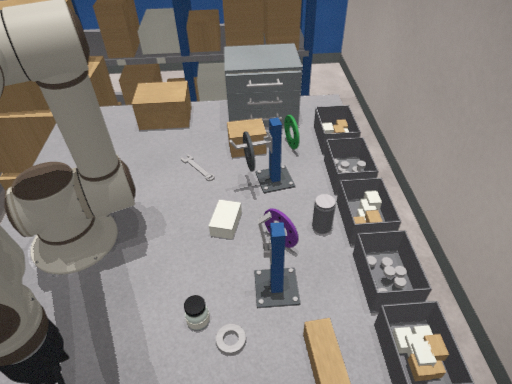

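```bash
python3 - <<'E'
import cv2,numpy as np
a=cv2.imread("pics/scene0.png");b=cv2.imread("pics/side0.png")
f=lambda im,x,y,w,h:cv2.resize(im[y:y+h,x:x+w],(400,300),interpolation=cv2.INTER_CUBIC)
cv2.imwrite("pics/c1.png",np.vstack([np.hstack([f(a,150,155,133,100),f(a,280,200,133,100)]),np.hstack([f(b,210,210,133,100),f(b,200,105,133,100)])]))
E
```

```text
(no output)
```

View pics/c1.png

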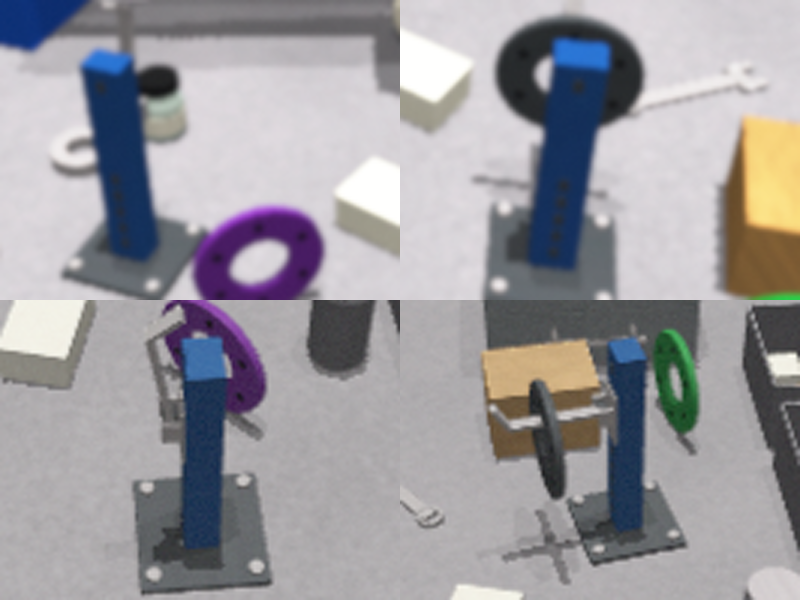

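```bash
cat > h.py <<'E'
from rig import robot
import numpy as np
from scipy.optimize import least_squares
np.set_printoptions(precision=4,suppress=True)
P={n:robot.camera_params(n) for n in ("scene","side")}
def proj(n,X):
    p=P[n];T=np.linalg.inv(p["pose"]);c=np.atleast_2d(X)@T[:3,:3].T+T[:3,3]
    f=192/np.tan(np.radians(p["fov_y"]/2))
    return np.c_[p["cx"]+f*c[:,0]/c[:,2],p["cy"]+f*c[:,1]/c[:,2]]
def world(s,L):
    c,k=np.cos(s[2]),np.sin(s[2]);L=np.atleast_2d(L)
    return np.c_[s[0]+c*L[:,0]-k*L[:,1],s[1]+k*L[:,0]+c*L[:,1],L[:,2]]
E
python3 - <<'E'
from h import *
off={'sceneB':(150,155,0,0),'sceneA':(280,200,400,0),'sideB':(210,210,0,300),'sideA':(200,105,400,300)}
px={'sceneA':([(555,40),(610,45),(605,70),(553,65)],[(490,205),(612,212)]),
'sideA':([(610,343),(640,340),(645,358),(614,362)],[(568,503),(650,485),(686,545),(598,560)]),
'sceneB':([(92,50),(133,58),(123,77),(82,70)],[(110,215),(205,230),(155,295),(63,275)]),
'sideB':([(183,342),(222,337),(228,374),(186,379)],[(135,482),(252,475),(270,582),(142,592)])}
sg={'side':[(-1,1),(1,1),(1,-1),(-1,-1)],'scene':[(-1,-1),(-1,1),(1,1),(1,-1)]}
for S in 'AB':
    def res(s,full=False):
        r=[]
        for n in ('scene','side'):
            o=np.array(off[n+S])
            for pts,(hx,hy,z) in zip(px[n+S],[(.015,.02,.235),(.055,.055,.008)]):
                L=[(a*hx,b*hy,z) for a,b in sg[n][:len(pts)]]
                m=(np.array(pts)-o[2:])/3+o[:2]
                r.append(proj(n,world(s,L))-m)
        r=np.vstack(r); return r if full else r.ravel()
    q=least_squares(res,[.5,0,0],loss='soft_l1');print(S,q.x);print(res(q.x,True).round(1).tolist())
    for a in ([1.571] if S=='A' else [0,.1,.2,.3]):
        # folded: z up, x toward +x stand (lip back). angle rotates z toward -x
        d=np.array([-np.sin(a),0,np.cos(a)]);l=np.array([np.cos(a),0,np.sin(a)]);h=np.array([-.025,0,.165])
        pts=world(q.x,[h,h+.1*d,h+.115*d+.025*l]);print(a,pts.tolist())
        for n in('scene','side'):
            o=np.array(off[n+S]);print(n,((proj(n,pts)-o[:2])*3+o[2:]).round(0).tolist())
E
```

```text
A [0.6105 0.2074 0.2039]
[[-1.0, -0.8], [-1.4, -0.9], [0.8, -0.8], [-0.3, -0.8], [-0.5, -1.3], [0.0, 0.9], [-0.3, -1.3], [-0.8, -1.9], [1.7, -0.7], [2.3, -0.3], [-0.3, -2.2], [2.6, -2.2], [1.2, -1.8], [-1.3, -0.0]]
1.571 [[0.5860258117450693, 0.2023223162334027, 0.165], [0.4880980421934008, 0.18207011793772201, 0.16497963267963048], [0.47340389044490827, 0.17903125698582134, 0.18997657706304039]]
scene [[569.0, 100.0], [568.0, 24.0], [571.0, -9.0]]
side [[605.0, 409.0], [511.0, 426.0], [495.0, 409.0]]
B [ 0.5711 -0.2117  0.01  ]
[[0.3, -1.4], [-0.2, -1.5], [-2.3, -1.9], [-2.0, -2.3], [0.6, -4.1], [0.4, -1.5], [0.7, 1.1], [-2.0, -1.2], [-0.4, -1.4], [0.0, -0.7], [0.4, 0.8], [0.5, 0.2], [-0.6, -0.7], [0.9, -1.6], [1.5, -0.6], [0.2, -0.2]]
0 [[0.546142043671051, -0.21199681173019272, 0.165], [0.546142043671051, -0.21199681173019272, 0.265], [0.571140800226314, -0.21174747121865148, 0.28]]
scene [[127.0, 107.0], [114.0, 15.0], [98.0, 15.0]]
side [[171.0, 419.0], [171.0, 332.0], [206.0, 315.0]]
0.1 [[0.546142043671051, -0.21199681173019272, 0.165], [0.5361591985557141, -0.21209638179089527, 0.2645004165278026], [0.5595356386876718, -0.21186322245244454, 0.2819213144231437]]
scene [[127.0, 107.0], [119.0, 10.0], [104.0, 6.0]]
side [[171.0, 419.0], [157.0, 333.0], [190.0, 314.0]]
0.2 [[0.546142043671051, -0.21199681173019272, 0.165], [0.52627609872888, -0.21219495698046473, 0.2630066577841242], [0.5477966527749573, -0.2119803084661421, 0.2826743897216193]]
scene [[127.0, 107.0], [125.0, 7.0], [110.0, -1.0]]
side [[171.0, 419.0], [143.0, 336.0], [173.0, 315.0]]
0.3 [[0.546142043671051, -0.21199681173019272, 0.165], [0.5165914928570996, -0.21229155236819158, 0.2605336489125606], [0.5360411345550176, -0.21209755937499883, 0.2822517014159782]]
scene [[127.0, 107.0], [130.0, 4.0], [117.0, -7.0]]
side [[171.0, 419.0], [129.0, 339.0], [156.0, 317.0]]
```

```bash
cat >> h.py <<'E'
from scipy.spatial.transform import Rotation as Ro
A=np.array([0.6105,0.2074,0.2039]); B=np.array([0.5711,-0.2117,0.01])
def go(tip,yawz=None):
    """tool moves to bring the fingertips to 'tip' with jaw axis (tool z) at heading yawz (mod pi, nearest)"""
    s=robot.read_state();R=Ro.from_euler('xyz',s['ee_rot']).as_matrix()
    tcp=np.array(tip)+[0,0,robot.tips_ahead];d=R.T@(tcp-s['ee_pos'])*1000
    sp=0
    if yawz is not None:
        h=np.arctan2(R[1,2],R[0,2]);e=(yawz-h+np.pi/2)%np.pi-np.pi/2
        sp=-e  # tool x points down
    print('t',round(s['time_s'],2),'tip',s['ee_pos']-[0,0,robot.tips_ahead],'jaw',np.arctan2(R[1,2],R[0,2]),'grip',s['gripper_width'],'F',s['ft_force'],'j6',s['joint_positions'][5])
    print('shift mm (tool axes now)',d.round(1),'spin',round(sp,3))
E
python3 - <<'E'
from h import *
s=robot.read_state();print(Ro.from_euler('xyz',s['ee_rot']).as_matrix())
go([*world(B,[[-.03,0,.31]])[0][:2],.32],B[2])
go([*world(B,[[-.03,0,.31]])[0][:2],.32],B[2]+np.pi/2)
E
```

```text
[[-0.0005  0.9276  0.3735]
 [ 0.0011  0.3735 -0.9276]
 [-1.     -0.     -0.0012]]
t 0.1 tip [ 0.2054 -0.5102  0.2307] jaw -1.188034317361979 grip 0.9955792107907968 F [ 0.3752  0.4741 -0.2638] j6 1.5708281282846588
shift mm (tool axes now) [ -89.2  422.7 -151.4] spin -1.198
t 0.1 tip [ 0.2054 -0.5102  0.2307] jaw -1.188034317361979 grip 0.9955792107907968 F [ 0.3752  0.4741 -0.2638] j6 1.5708281282846588
shift mm (tool axes now) [ -89.2  422.7 -151.4] spin 0.373
```

>>> play_rows([
  {"tx": -45},
  {"tx": -44},
  {"ty": 46,"tz": -17},
  {"ty": 46,"tz": -17},
  {"ty": 46,"tz": -17},
], grip=0, squeeze=40)

```text
invalid input at $.plan[0]: expected keys tx, ty, tz, spin
```

>>> play_rows([
  {"ty": 46,"tz": -17},
  {"ty": 46,"tz": -17},
  {"ty": 46,"tz": -17},
  {"ty": 46,"tz": -17},
  {"ty": 46,"tz": -17},
])

```text
invalid input at $.plan[0]: expected keys tx, ty, tz, spin
```

>>> play_rows([
  {"ty": 46,"tz": -15},
  {"spin": 0.125},
  {"spin": 0.125},
  {"spin": 0.123},
  {},
])

```text
invalid input at $.plan[0]: expected keys tx, ty, tz, spin
```

```bash
python3 - <<'E'
from h import *
import cv2
go([*world(B,[[-.03,0,.31]])[0][:2],.32],B[2]+np.pi/2)
s=robot.read_state();im=robot.read_camera("wrist")
np.savez("w1.npz",im=im,p=s['ee_pos'],r=s['ee_rot'])
cv2.imwrite("pics/w1.png",im)
E
```

```text
t 0.1 tip [ 0.2054 -0.5102  0.2307] jaw -1.188034317361979 grip 0.9955792107907968 F [ 0.3752  0.4741 -0.2638] j6 1.5708281282846588
shift mm (tool axes now) [ -89.2  422.7 -151.4] spin 0.373
```

View pics/w1.png

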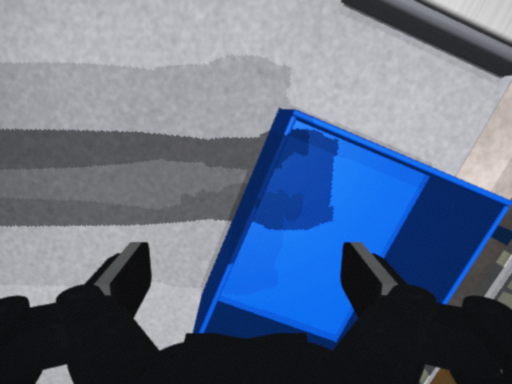

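>>> play_rows([
  {"tx": -45,"ty": 0,"tz": 0,"spin": 0},
  {"tx": -44,"ty": 0,"tz": 0,"spin": 0},
  {"tx": 0,"ty": 46,"tz": -17,"spin": 0},
  {"tx": 0,"ty": 46,"tz": -17,"spin": 0},
  {"tx": 0,"ty": 46,"tz": -17,"spin": 0},
], grip=0, squeeze=40)

```text
time_s: 0.65
ee_pos: [0.3152, -0.4104, 0.4937]
ee_rot: [0.52, 1.571, -0.669]
ft_force: [0.3, -0.5, 0.2]
gripper_width: 0.148
```

>>> play_rows([
  {"tx": 0,"ty": 46,"tz": -17,"spin": 0},
  {"tx": 0,"ty": 46,"tz": -17,"spin": 0},
  {"tx": 0,"ty": 46,"tz": -17,"spin": 0},
  {"tx": 0,"ty": 46,"tz": -17,"spin": 0},
  {"tx": 0,"ty": 46,"tz": -15,"spin": 0},
])

```text
time_s: 1.15
ee_pos: [0.4979, -0.2466, 0.4937]
ee_rot: [-0.112, 1.571, -1.3]
ft_force: [0.6, -1.2, 1.0]
gripper_width: -0.003
```

>>> play_rows([
  {"tx": 0,"ty": 0,"tz": 0,"spin": 0.125},
  {"tx": 0,"ty": 0,"tz": 0,"spin": 0.125},
  {"tx": 0,"ty": 0,"tz": 0,"spin": 0.123},
  {"tx": 0,"ty": 0,"tz": 0,"spin": 0},
])

```text
time_s: 1.55
ee_pos: [0.497, -0.2483, 0.4933]
ee_rot: [-2.011, 1.57, 2.71]
ft_force: [-0.7, -0.6, -0.9]
gripper_width: -0.002
```

```bash
python3 - <<'E'
from h import *
import cv2
go([*world(B,[[-.03,0,.31]])[0][:2],.32],B[2]+np.pi/2)
s=robot.read_state();im=robot.read_camera("wrist")
np.savez("w1.npz",im=im,p=s['ee_pos'],r=s['ee_rot'])
cv2.imwrite("pics/w2.png",im)
E
```

```text
t 1.55 tip [ 0.497  -0.2483  0.3199] jaw -1.5623915444192373 grip -0.001513269467818134 F [-0.7419 -0.5544 -0.8811] j6 2.6698403501960724
shift mm (tool axes now) [ -0.1  44.4 -35.9] spin -0.002
```

View pics/w2.png

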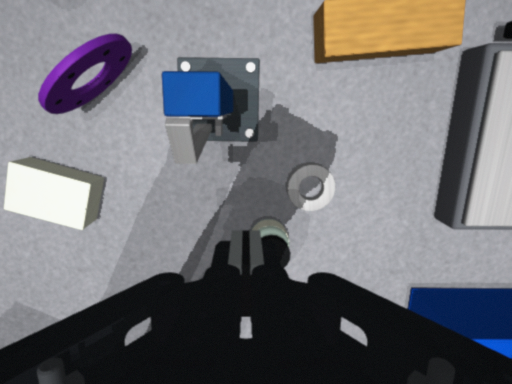

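```bash
cat >> h.py <<'E'
def wproj(p,r,X):
    c=robot.camera_params("wrist");R=Ro.from_euler('xyz',r).as_matrix()
    t=(np.atleast_2d(X)-p)@R;T=np.linalg.inv(c["T_tool_cam"]);q=t@T[:3,:3].T+T[:3,3]
    f=192/np.tan(np.radians(c["fov_y"]/2));return np.c_[c["cx"]+f*q[:,0]/q[:,2],c["cy"]+f*q[:,1]/q[:,2]]
def hook(S,a,pts):
    d=np.array([-np.sin(a),0,np.cos(a)]);l=np.array([np.cos(a),0,np.sin(a)]);h=np.array([-.025,0,.165])
    return world(S,[h+z*d+x*l+[0,y,0] for x,y,z in pts])
E
python3 - <<'E'
from h import *
w=np.load("w1.npz");p,r=w['p'],w['r']
# image up=+x,left=+y ; corners TL,TR,BR,BL = (+,+),(+,-),(-,-),(-,+)
L=[(.015,.02,.235),(.015,-.02,.235),(-.015,-.02,.235),(-.015,.02,.235),(.055,-.055,.008),(-.055,-.055,.008),(.055,.055,.008)]
m=np.array([(163,72),(219,71),(220,115),(163,116),(260,58),(258,140),(178,58)])
f=lambda s:(wproj(p,r,world(s,L))-m).ravel()
q=least_squares(f,B,loss='soft_l1');print(q.x);print(f(q.x).reshape(-1,2).round(1).tolist(),f(B).reshape(-1,2).round(1).tolist())
for a in (0,.1,.15,.2,.25,.3):
    print(a,wproj(p,r,hook(q.x,a,[(0,.007,.1),(0,-.007,.1),(.025,.007,.115),(.025,-.007,.115)])).round(0).tolist())
E
```

```text
[ 0.5707 -0.2104  0.0015]
[[-2.6, -1.5], [1.3, -0.0], [0.9, 2.1], [0.2, 0.6], [-0.5, -0.8], [0.0, 1.0], [-1.7, -1.5]] [[-0.8, -1.9], [3.1, -0.9], [3.0, 1.3], [2.2, 0.3], [0.1, -1.5], [1.3, 0.4], [-1.0, -1.4]]
0 [[173.0, 135.0], [196.0, 135.0], [165.0, 91.0], [190.0, 91.0]]
0.1 [[174.0, 151.0], [197.0, 152.0], [165.0, 113.0], [191.0, 113.0]]
0.15 [[175.0, 159.0], [197.0, 159.0], [166.0, 124.0], [191.0, 124.0]]
0.2 [[176.0, 167.0], [198.0, 167.0], [166.0, 135.0], [191.0, 135.0]]
0.25 [[176.0, 174.0], [198.0, 174.0], [167.0, 146.0], [192.0, 146.0]]
0.3 [[177.0, 181.0], [199.0, 181.0], [167.0, 156.0], [192.0, 156.0]]
```

>>> play_rows([
  {"tx": 0,"ty": 45,"tz": -19,"spin": 0},
  {"tx": 0,"ty": 45,"tz": -19,"spin": 0},
  {"tx": 38,"ty": 0,"tz": 0,"spin": 0},
  {"tx": 37,"ty": 0,"tz": 0,"spin": 0},
  {"tx": 0,"ty": 0,"tz": 0,"spin": 0},
])

```text
time_s: 2.1
ee_pos: [0.5865, -0.2094, 0.4119]
ee_rot: [-1.929, 1.56, 2.796]
ft_force: [0.3, -0.5, 0.2]
gripper_width: -0.0
```

```bash
sed -i 's/B=np.array.*/B=np.array([0.5707,-0.2105,0.003])/' h.py; python3 - <<'E'
from h import *
go([.5457+.041,-.2105,.245],B[2]+np.pi/2)
E
```

```text
t 2.1 tip [ 0.5865 -0.2094  0.2385] jaw -1.557533455510168 grip -2.856076437440292e-05 F [ 0.301  -0.4568  0.2021] j6 2.785320144053569
shift mm (tool axes now) [-6.5  0.1  1. ] spin 0.01
```

>>> play_rows([
  {"tx": -6,"ty": 0,"tz": 0,"spin": 0},
  {"tx": 0,"ty": -20,"tz": 0,"spin": 0},
  {"tx": 0,"ty": -20,"tz": 0,"spin": 0},
  {"tx": 0,"ty": -20,"tz": 0,"spin": 0},
  {"tx": 0,"ty": -20,"tz": 0,"spin": 0},
])

```text
time_s: 2.6
ee_pos: [0.5053, -0.2105, 0.4292]
ee_rot: [1.186, 1.565, -0.374]
ft_force: [1.1, 0.1, -0.5]
gripper_width: -0.002
```

>>> play_rows([
  {"tx": 10,"ty": -14,"tz": 0,"spin": 0},
  {"tx": 10,"ty": -14,"tz": 0,"spin": 0},
  {"tx": 10,"ty": -7,"tz": 0,"spin": 0},
  {"tx": 10,"ty": -6,"tz": 0,"spin": 0},
  {"tx": 10,"ty": -4,"tz": 0,"spin": 0},
])

```text
time_s: 3.1
ee_pos: [0.4609, -0.2111, 0.3792]
ee_rot: [1.138, 1.564, -0.423]
ft_force: [1.2, -0.4, -0.7]
gripper_width: -0.001
```

>>> play_rows([
  {"tx": 7,"ty": 0,"tz": 0,"spin": 0},
  {"tx": 7,"ty": 0,"tz": 0,"spin": 0},
  {"tx": 6,"ty": 0,"tz": 0,"spin": 0},
  {"tx": 0,"ty": 0,"tz": 0,"spin": 0},
])

```text
time_s: 3.5
ee_pos: [0.4615, -0.2108, 0.3545]
ee_rot: [-2.042, 1.57, 2.681]
ft_force: [0.2, 0.8, 0.0]
gripper_width: 0.001
```

```bash
python3 - <<'E'
from h import *
go([.5457-.084,-.2105,.168],B[2]+np.pi/2)
E
```

```text
t 3.5 tip [ 0.4615 -0.2108  0.1811] jaw -1.5607444102221675 grip 0.001025722359823632 F [0.1967 0.7914 0.0086] j6 2.7030297517909125
shift mm (tool axes now) [13.1  0.2 -0.3] spin 0.007
```

>>> play_rows([
  {"tx": 5,"ty": 0,"tz": 0,"spin": 0},
  {"tx": 4,"ty": 0,"tz": 0,"spin": 0},
  {"tx": 2,"ty": 0,"tz": 0,"spin": 0},
  {"tx": 0,"ty": 0,"tz": 0,"spin": 0},
])

```text
time_s: 3.9
ee_pos: [0.4614, -0.2107, 0.3433]
ee_rot: [-2.046, 1.57, 2.676]
ft_force: [0.1, -0.1, -0.8]
gripper_width: -0.0
```

>>> play_rows([
  {"tx": 1.5,"ty": 0,"tz": 0,"spin": 0},
  {"tx": 0,"ty": 0,"tz": 0,"spin": 0},
])

```text
time_s: 4.1
ee_pos: [0.4614, -0.2108, 0.3421]
ee_rot: [-2.941, 1.571, 1.781]
ft_force: [-0.3, -0.4, -0.0]
gripper_width: 0.002
```

>>> play_rows([
  {"tx": 1,"ty": 0,"tz": 0,"spin": 0},
  {"tx": 0,"ty": 0,"tz": 0,"spin": 0},
])

```text
time_s: 4.3
ee_pos: [0.4614, -0.2108, 0.3414]
ee_rot: [1.16, 1.57, -0.401]
ft_force: [-0.5, 0.5, 1.7]
gripper_width: -0.0
```

>>> play_rows([
  {"tx": 1,"ty": 0,"tz": 0,"spin": 0},
  {"tx": 0,"ty": 0,"tz": 0,"spin": 0},
])

```text
time_s: 4.5
ee_pos: [0.4613, -0.2107, 0.3413]
ee_rot: [1.13, 1.57, -0.431]
ft_force: [-2.9, 0.8, 7.6]
gripper_width: -0.001
```

>>> play_rows([
  {"tx": 0.5,"ty": 0,"tz": 0,"spin": 0},
  {"tx": 0,"ty": 0,"tz": 0,"spin": 0},
])

```text
time_s: 4.7
ee_pos: [0.4612, -0.2107, 0.3411]
ee_rot: [1.119, 1.569, -0.442]
ft_force: [-3.8, 1.4, 10.0]
gripper_width: 0.001
```

>>> play_rows([
  {"tx": 0.3,"ty": 0,"tz": 0,"spin": 0},
  {"tx": 0,"ty": 0,"tz": 0,"spin": 0},
  {"tx": 0,"ty": 0,"tz": 0,"spin": 0},
  {"tx": 0,"ty": 0,"tz": 0,"spin": 0},
  {"tx": 0,"ty": 0,"tz": 0,"spin": 0},
])

```text
time_s: 5.2
ee_pos: [0.4612, -0.2107, 0.3411]
ee_rot: [1.101, 1.569, -0.46]
ft_force: [-3.9, 1.7, 12.4]
gripper_width: 0.001
```

>>> play_rows([
  {"tx": -5,"ty": 0,"tz": 0,"spin": 0},
  {"tx": -45,"ty": 0,"tz": 0,"spin": 0},
  {"tx": -45,"ty": 0,"tz": 0,"spin": 0},
  {"tx": -45,"ty": 0,"tz": 0,"spin": 0},
  {"tx": 0,"ty": 0,"tz": 0,"spin": 0},
])

```text
time_s: 5.7
ee_pos: [0.4611, -0.2106, 0.4855]
ee_rot: [1.135, 1.562, -0.426]
ft_force: [0.7, -0.2, -0.1]
gripper_width: -0.002
```

```bash
python3 - <<'E'
from h import *
t=world(A,[[-.07,0,0]])[0]
go([*t[:2],.30],A[2])
E
```

```text
t 5.7 tip [ 0.4611 -0.2106  0.3121] jaw -1.5610052947726927 grip -0.0023477779583316485 F [ 0.7151 -0.2136 -0.0613] j6 2.7032633940964037
shift mm (tool axes now) [  11.3   84.7 -403.1] spin 1.377
```

>>> play_rows([
  {"tx": 0,"ty": 0,"tz": 0,"spin": -0.147},
  {"tx": 0,"ty": 0,"tz": 0,"spin": -0.147},
  {"tx": 0,"ty": 0,"tz": 0,"spin": -0.147},
  {"tx": 0,"ty": 0,"tz": 0,"spin": -0.147},
  {"tx": 0,"ty": 0,"tz": 0,"spin": -0.147},
], grip=40)

```text
time_s: 6.2
ee_pos: [0.4615, -0.2108, 0.479]
ee_rot: [-2.76, 1.57, 2.703]
ft_force: [1.2, 0.4, -0.2]
gripper_width: 0.469
```

>>> play_rows([
  {"tx": 0,"ty": 0,"tz": 0,"spin": -0.147},
  {"tx": 0,"ty": 0,"tz": 0,"spin": -0.147},
  {"tx": 0,"ty": 0,"tz": 0,"spin": -0.147},
  {"tx": 0,"ty": 0,"tz": 0,"spin": -0.147},
  {"tx": 0,"ty": 0,"tz": 0,"spin": -0.147},
])

```text
time_s: 6.7
ee_pos: [0.4615, -0.2108, 0.479]
ee_rot: [2.729, 1.57, 2.644]
ft_force: [-0.3, -0.1, 0.4]
gripper_width: 0.468
```

>>> play_rows([
  {"tx": 0,"ty": 0,"tz": 0,"spin": -0.147},
  {"tx": 0,"ty": 0,"tz": 0,"spin": -0.147},
  {"tx": 0,"ty": 0,"tz": 0,"spin": 0},
])

```text
time_s: 7.0
ee_pos: [0.4615, -0.2108, 0.479]
ee_rot: [2.557, 1.57, 2.762]
ft_force: [-0.3, -0.2, -1.0]
gripper_width: 0.473
```

```bash
python3 - <<'E'
from h import *
t=world(A,[[-.07,-.02,0]])[0]
go([*t[:2],.30],A[2])
E
```

```text
t 7.0 tip [ 0.4615 -0.2108  0.3056] jaw 0.2052201815562488 grip 0.4728006815620994 F [-0.2706 -0.1964 -1.0083] j6 0.9370278314086337
shift mm (tool axes now) [  5.6 359.2 161.1] spin 0.001
```

>>> play_rows([
  {"tx": 0,"ty": 44,"tz": 20,"spin": 0},
  {"tx": 0,"ty": 44,"tz": 20,"spin": 0},
  {"tx": 0,"ty": 44,"tz": 20,"spin": 0},
  {"tx": 0,"ty": 44,"tz": 20,"spin": 0},
  {"tx": 0,"ty": 44,"tz": 20,"spin": 0},
])

```text
time_s: 7.5
ee_pos: [0.515, 0.0268, 0.4793]
ee_rot: [-0.649, 1.571, -0.451]
ft_force: [1.1, -1.5, -0.0]
gripper_width: 0.469
```

>>> play_rows([
  {"tx": 0,"ty": 44,"tz": 20,"spin": 0},
  {"tx": 0,"ty": 44,"tz": 20,"spin": 0},
  {"tx": 0,"ty": 44,"tz": 20,"spin": 0},
  {"tx": 0,"ty": 0,"tz": 0,"spin": 0},
])

```text
time_s: 7.9
ee_pos: [0.5479, 0.1711, 0.4775]
ee_rot: [2.744, 1.569, 2.947]
ft_force: [1.0, -0.7, -0.8]
gripper_width: 0.474
```

```bash
python3 - <<'E'
from h import *
import cv2
t=world(A,[[-.085,0,0]])[0]
go([*t[:2],.30],A[2])
s=robot.read_state();im=robot.read_camera("wrist")
np.savez("w3.npz",im=im,p=s['ee_pos'],r=s['ee_rot'])
cv2.imwrite("pics/w3.png",im)
E
```

```text
t 7.9 tip [0.5479 0.1711 0.3041] jaw 0.20298530276411797 grip 0.4739355051279701 F [ 1.0329 -0.6909 -0.8122] j6 1.6702381311521455
shift mm (tool axes now) [  4.1  22.9 -16.4] spin -0.001
```

View pics/w3.png

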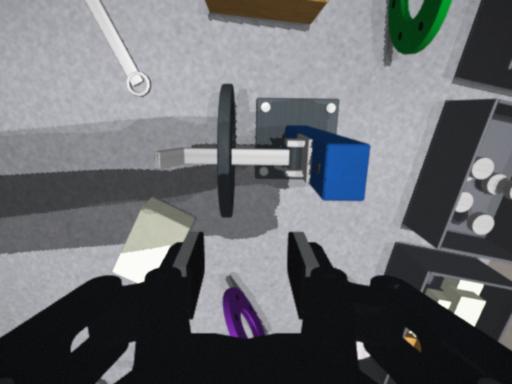

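```bash
python3 - <<'E'
from h import *
w=np.load("w3.npz");p,r=w['p'],w['r']
L=[(-.015,.02,.235),(.015,.02,.235),(.015,-.02,.235),(-.015,-.02,.235),(-.055,.055,.008),(.055,.055,.008),(-.055,-.055,.008)]
m=np.array([(326,138),(369,145),(365,200),(323,197),(257,99),(338,98),(255,180)])
f=lambda s:(wproj(p,r,world(s,L))-m).ravel()
q=least_squares(f,A,loss='soft_l1');print(q.x);print(f(q.x).reshape(-1,2).round(1).tolist(),f(A).reshape(-1,2).round(1).tolist())
S=q.x
print('lip',wproj(p,r,hook(S,1.571,[(.025,0,.115),(0,0,.1)])).round(0).tolist())
for d in (.05,.06,.07): print(d,wproj(p,r,world(S,[(-.025-d,0,.203),(-.025-d,.063,.14),(-.025-d,-.063,.14)])).round(0).tolist())
E
python3 - <<'E'
import cv2,numpy as np
im=np.load("w3.npz")['im'].astype(int).mean(2)
for r in (110,130,145,170,185,200): print(r,im[r,210:246].round(0).astype(int).tolist())
E
```

```text
[0.6084 0.2087 0.2044]
[[-0.5, 4.0], [2.2, -3.0], [0.3, 0.4], [-1.3, 3.4], [-1.3, -1.8], [1.3, -0.9], [0.1, -1.3]] [[2.1, 6.6], [4.7, -0.3], [2.6, 2.8], [1.2, 5.8], [0.1, -0.5], [2.6, 0.5], [1.4, -0.1]]
lip [[157.0, 161.0], [181.0, 156.0]]
0.05 [[236.0, 164.0], [238.0, 84.0], [239.0, 215.0]]
0.06 [[223.0, 164.0], [227.0, 84.0], [229.0, 215.0]]
0.07 [[210.0, 164.0], [216.0, 84.0], [219.0, 215.0]]
110 [174, 173, 172, 172, 171, 171, 168, 152, 103, 78, 76, 75, 74, 72, 72, 74, 73, 74, 72, 64, 45, 31, 27, 30, 44, 97, 143, 155, 160, 162, 163, 163, 162, 160, 159, 159]
130 [145, 141, 138, 138, 137, 139, 129, 91, 74, 72, 74, 73, 75, 74, 74, 74, 74, 71, 67, 53, 33, 30, 33, 33, 41, 77, 126, 150, 156, 157, 157, 156, 154, 152, 153, 155]
145 [74, 76, 75, 70, 70, 70, 67, 59, 70, 76, 77, 76, 78, 82, 84, 85, 84, 82, 72, 49, 36, 30, 35, 46, 42, 56, 72, 76, 75, 80, 84, 88, 83, 78, 75, 74]
170 [71, 73, 73, 71, 70, 70, 65, 60, 64, 68, 71, 70, 71, 70, 68, 70, 71, 72, 63, 44, 31, 30, 29, 32, 44, 72, 81, 81, 80, 80, 83, 81, 83, 82, 83, 84]
185 [69, 67, 67, 65, 66, 71, 72, 61, 38, 32, 29, 30, 31, 32, 32, 33, 30, 33, 30, 30, 30, 29, 28, 33, 50, 77, 86, 89, 88, 90, 97, 97, 97, 94, 92, 94]
200 [106, 108, 106, 103, 104, 105, 108, 100, 76, 42, 32, 30, 30, 29, 32, 31, 31, 31, 32, 31, 29, 25, 26, 57, 102, 113, 112, 111, 110, 110, 110, 111, 113, 112, 113, 111]
```

```bash
sed -i 's/^A=np.array(\[[^]]*\])/A=np.array([0.6084,0.2087,0.2044])/' h.py; python3 - <<'E'
from h import *
t=world(A,[[-.085,0,0]])[0]
go([*t[:2],.177],A[2])
E
```

```text
t 7.95 tip [0.5476 0.169  0.3046] jaw 0.2025008502541918 grip 0.4693733932908628 F [-0.5542 -0.1138 -0.4124] j6 1.66756523914756
shift mm (tool axes now) [127.6  26.5 -17.2] spin -0.002
```

>>> play_rows([
  {"tx": 0,"ty": 26.5,"tz": -17,"spin": 0},
  {"tx": 30,"ty": 0,"tz": 0,"spin": 0},
  {"tx": 30,"ty": 0,"tz": 0,"spin": 0},
  {"tx": 20,"ty": 0,"tz": 0,"spin": 0},
  {"tx": 0,"ty": 0,"tz": 0,"spin": 0},
])

```text
time_s: 8.45
ee_pos: [0.5247, 0.1877, 0.3967]
ee_rot: [-2.959, 1.566, -2.76]
ft_force: [0.6, 0.7, -0.6]
gripper_width: 0.47
```

```bash
python3 - <<'E'
from h import *
t=world(A,[[-.085,0,0]])[0]
go([*t[:2],.177],A[2])
E
```

```text
t 8.45 tip [0.5247 0.1877 0.2233] jaw 0.19904496251807988 grip 0.4703143205127667 F [ 0.6318  0.6626 -0.6344] j6 1.7153389412360347
shift mm (tool axes now) [46.3  3.6  1.4] spin -0.005
```

>>> play_rows([
  {"tx": 15,"ty": 3,"tz": 1,"spin": 0},
  {"tx": 15,"ty": 0,"tz": 0,"spin": 0},
  {"tx": 10,"ty": 0,"tz": 0,"spin": 0},
  {"tx": 5,"ty": 0,"tz": 0,"spin": 0},
  {"tx": 0,"ty": 0,"tz": 0,"spin": 0},
])

```text
time_s: 8.95
ee_pos: [0.5255, 0.1916, 0.3545]
ee_rot: [-2.7, 1.571, -2.498]
ft_force: [-0.0, -0.7, 0.4]
gripper_width: 0.47
```

```bash
python3 - <<'E'
from h import *
t=world(A,[[-.085,0,0]])[0]
go([*t[:2],.177],A[2])
E
```

```text
t 8.95 tip [0.5255 0.1916 0.1811] jaw 0.2019783781090632 grip 0.4701733906626942 F [-0.0098 -0.7116  0.3784] j6 1.7184500829988096
shift mm (tool axes now) [ 4.1 -0.1 -0.4] spin -0.002
```

>>> play_rows([
  {"tx": 3,"ty": 0,"tz": 0,"spin": 0},
  {"tx": 0,"ty": 0,"tz": 0,"spin": 0},
])

```text
time_s: 9.15
ee_pos: [0.5256, 0.1919, 0.3517]
ee_rot: [0.028, 1.57, 0.231]
ft_force: [0.3, 0.6, 0.6]
gripper_width: 0.471
```

>>> play_rows([
  {"tx": 0,"ty": 0,"tz": 0,"spin": 0},
  {"tx": 0,"ty": 0,"tz": 0,"spin": 0},
  {"tx": 0,"ty": 0,"tz": 0,"spin": 0},
  {"tx": 0,"ty": 0,"tz": 0,"spin": 0},
  {"tx": 0,"ty": 0,"tz": 0,"spin": 0},
], grip=0, squeeze=70)

```text
time_s: 9.65
ee_pos: [0.5255, 0.1919, 0.3518]
ee_rot: [0.201, 1.57, 0.404]
ft_force: [-1.1, -0.6, 4.9]
gripper_width: 0.096
```

>>> play_rows([
  {"tx": -4,"ty": 0,"tz": 0,"spin": 0},
  {"tx": -8,"ty": 0,"tz": 0,"spin": 0},
  {"tx": -8,"ty": 0,"tz": 0,"spin": 0},
  {"tx": 0,"ty": 0,"tz": 0,"spin": 0},
])

```text
time_s: 10.05
ee_pos: [0.5257, 0.192, 0.3727]
ee_rot: [0.158, 1.569, 0.361]
ft_force: [-0.4, -0.0, -4.4]
gripper_width: 0.099
```

```bash
python3 - <<'E'
from h import *
t=world(A,[[-.17,0,0]])[0]
go([*t[:2],.24],A[2])
E
```

```text
t 10.05 tip [0.5257 0.192  0.1993] jaw 0.2029796121077369 grip 0.0986945562392199 F [-0.4326 -0.0147 -4.3853] j6 1.7179661448594965
shift mm (tool axes now) [-40.8  -0.5 -85.5] spin -0.001
```

>>> play_rows([
  {"tx": -15,"ty": 0,"tz": 0,"spin": 0},
  {"tx": -15,"ty": 0,"tz": 0,"spin": 0},
  {"tx": -12,"ty": 0,"tz": 0,"spin": 0},
  {"tx": 0,"ty": 0,"tz": 0,"spin": 0},
  {"tx": 0,"ty": 0,"tz": 0,"spin": 0},
])

```text
time_s: 10.55
ee_pos: [0.5256, 0.192, 0.4131]
ee_rot: [0.49, 1.571, 0.693]
ft_force: [0.2, 0.7, -4.1]
gripper_width: 0.104
```

>>> play_rows([
  {"tx": 0,"ty": 0,"tz": -15,"spin": 0},
  {"tx": 0,"ty": 0,"tz": -20,"spin": 0},
  {"tx": 0,"ty": 0,"tz": -25,"spin": 0},
  {"tx": 0,"ty": 0,"tz": -25,"spin": 0},
  {"tx": 0,"ty": 0,"tz": 0,"spin": 0},
])

```text
time_s: 11.05
ee_pos: [0.4401, 0.1743, 0.4134]
ee_rot: [3.031, 1.57, -3.049]
ft_force: [1.0, 0.9, -3.3]
gripper_width: 0.102
```

```bash
python3 - <<'E'
from h import *
t=world(B,[[-.17,0,0]])[0]
go([*t[:2],.24],B[2])
E
```

```text
t 11.05 tip [0.4401 0.1743 0.24  ] jaw 0.20339122174480187 grip 0.1021415848091175 F [ 1.0418  0.9041 -3.2846] j6 1.7443995743948422
shift mm (tool axes now) [   0.  -369.4 -116.5] spin 0.2
```

>>> play_rows([
  {"tx": 0,"ty": 0,"tz": 0,"spin": 0.1},
  {"tx": 0,"ty": 0,"tz": 0,"spin": 0.1},
  {"tx": 0,"ty": -30,"tz": -6,"spin": 0},
  {"tx": 0,"ty": -38,"tz": -6,"spin": 0},
  {"tx": 0,"ty": -38,"tz": -6,"spin": 0},
])

```text
time_s: 11.55
ee_pos: [0.4246, 0.0679, 0.4126]
ee_rot: [-2.842, 1.57, -2.838]
ft_force: [1.4, -1.1, -3.8]
gripper_width: 0.104
```

>>> play_rows([
  {"tx": 0,"ty": -38,"tz": -6,"spin": 0},
  {"tx": 0,"ty": -38,"tz": -6,"spin": 0},
  {"tx": 0,"ty": -38,"tz": -6,"spin": 0},
  {"tx": 0,"ty": -38,"tz": -4,"spin": 0},
  {"tx": 0,"ty": -38,"tz": 0,"spin": 0},
])

```text
time_s: 12.05
ee_pos: [0.4028, -0.123, 0.413]
ee_rot: [-0.296, 1.571, -0.293]
ft_force: [1.4, 1.0, -4.3]
gripper_width: 0.101
```

>>> play_rows([
  {"tx": 0,"ty": -38,"tz": 0,"spin": 0},
  {"tx": 0,"ty": -30,"tz": 0,"spin": 0},
  {"tx": 0,"ty": -15,"tz": 0,"spin": 0},
  {"tx": 0,"ty": 0,"tz": 0,"spin": 0},
  {"tx": 0,"ty": 0,"tz": 0,"spin": 0},
])

```text
time_s: 12.55
ee_pos: [0.4036, -0.2042, 0.413]
ee_rot: [2.248, 1.57, 2.25]
ft_force: [0.1, 0.5, -4.1]
gripper_width: 0.097
```

```bash
python3 - <<'E'
from h import *
import cv2
t=world(B,[[-.17,0,0]])[0]
go([*t[:2],.24],B[2])
s=robot.read_state();im=robot.read_camera("wrist")
np.savez("w4.npz",im=im,p=s['ee_pos'],r=s['ee_rot'])
cv2.imwrite("pics/w4.png",im)
print('lip,end,hinge',wproj(s['ee_pos'],s['ee_rot'],hook(B,1.571,[(.025,0,.115),(0,0,.1),(0,0,0)])).round(0).tolist())
E
```

```text
t 12.55 tip [ 0.4036 -0.2042  0.2396] jaw 0.002481982032074261 grip 0.09735303780461677 F [ 0.0763  0.4952 -4.1001] j6 1.09985895776832
shift mm (tool axes now) [-0.4 -6.8 -2.9] spin -0.001
lip,end,hinge [[289.0, 226.0], [305.0, 213.0], [445.0, 214.0]]
```

View pics/w4.png

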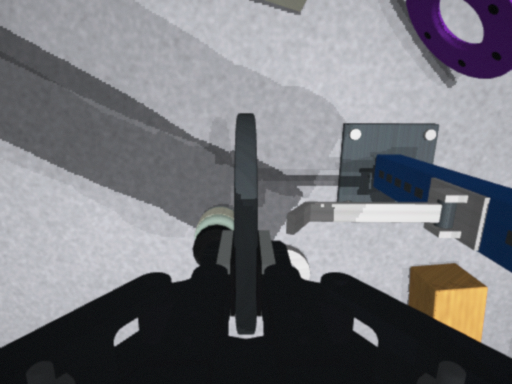

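```bash
python3 - <<'E'
from h import *
w=np.load("w4.npz");p,r=w['p'],w['r']
t=np.linspace(0,2*np.pi,200)
for dz in (-.01,0,.01):
    X=np.c_[0*t+p[0],p[1]+.063*np.cos(t),p[2]-.2118+dz+.063*np.sin(t)]
    print(dz,wproj(p,r,X)[:,1].min())
E
```

```text
-0.01 113.67203481371561
0 114.02439961262252
0.01 114.41742894126953
```

>>> play_rows([
  {"tx": 11,"ty": -3,"tz": 0,"spin": 0},
  {"tx": 11,"ty": -3.5,"tz": 0,"spin": 0},
  {"tx": 0,"ty": 0,"tz": 0,"spin": 0},
  {"tx": 0,"ty": 0,"tz": 0,"spin": 0},
])

```text
time_s: 13.0
ee_pos: [0.4033, -0.2106, 0.3909]
ee_rot: [2.613, 1.57, 2.616]
ft_force: [1.2, 0.1, -4.6]
gripper_width: 0.1
```

>>> play_rows([
  {"tx": 0,"ty": 0,"tz": 12,"spin": 0},
  {"tx": 0,"ty": 0,"tz": 12,"spin": 0},
  {"tx": 0,"ty": 0,"tz": 12,"spin": 0},
  {"tx": 0,"ty": 0,"tz": 0,"spin": 0},
])

```text
time_s: 13.4
ee_pos: [0.4412, -0.2107, 0.391]
ee_rot: [1.861, 1.571, 1.865]
ft_force: [-0.6, 0.3, -4.2]
gripper_width: 0.099
```

>>> play_rows([
  {"tx": 0,"ty": 0,"tz": 12,"spin": 0},
  {"tx": 0,"ty": 0,"tz": 12,"spin": 0},
  {"tx": 0,"ty": 0,"tz": 0,"spin": 0},
])

```text
time_s: 13.7
ee_pos: [0.4648, -0.2106, 0.3909]
ee_rot: [1.993, 1.571, 1.997]
ft_force: [-0.7, 0.5, -4.8]
gripper_width: 0.1
```

```bash
python3 - <<'E'
from h import *
import cv2
t=world(B,[[-.085,0,0]])[0]
go([*t[:2],.179],B[2])
cv2.imwrite("pics/s5.png",cv2.resize(robot.read_camera("side")[180:330,180:380],(800,600),interpolation=cv2.INTER_CUBIC))
E
```

```text
t 13.7 tip [ 0.4648 -0.2106  0.2175] jaw 0.0035792703414286742 grip 0.09955328239995538 F [-0.7429  0.5072 -4.8292] j6 1.1417046454612207
shift mm (tool axes now) [38.5 -0.2 20.9] spin 0.001
```

View pics/s5.png

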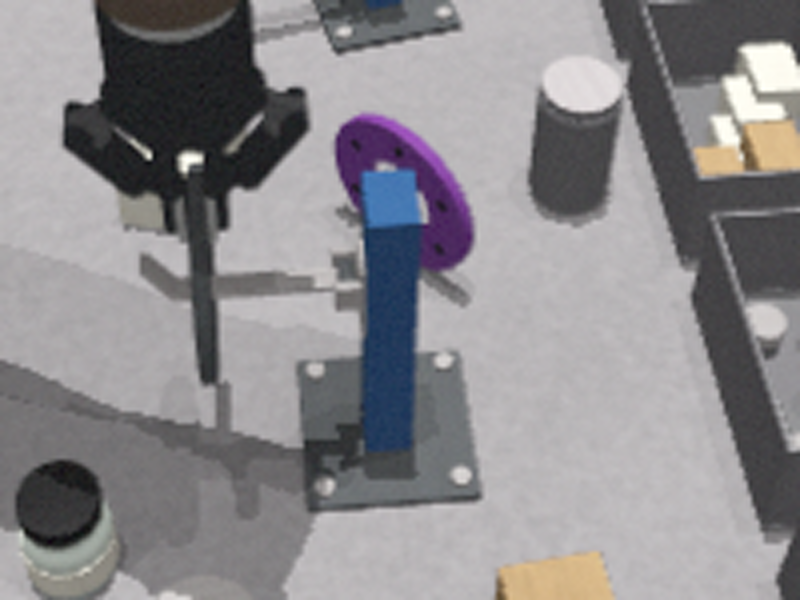

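>>> play_rows([
  {"tx": 0,"ty": 0,"tz": 10,"spin": 0},
  {"tx": 0,"ty": 0,"tz": 9,"spin": 0},
  {"tx": 12,"ty": 0,"tz": 0,"spin": 0},
  {"tx": 12,"ty": 0,"tz": 0,"spin": 0},
  {"tx": 0,"ty": 0,"tz": 0,"spin": 0},
])

```text
time_s: 14.25
ee_pos: [0.4819, -0.2105, 0.3646]
ee_rot: [2.749, 1.567, 2.752]
ft_force: [-0.6, -0.2, -3.7]
gripper_width: 0.101
```

>>> play_rows([
  {"tx": 6,"ty": 0,"tz": 0,"spin": 0},
  {"tx": 4,"ty": 0,"tz": 0,"spin": 0},
  {"tx": 2,"ty": 0,"tz": 0,"spin": 0},
  {"tx": 0,"ty": 0,"tz": 0,"spin": 0},
])

```text
time_s: 14.65
ee_pos: [0.4823, -0.2106, 0.3552]
ee_rot: [2.707, 1.571, 2.71]
ft_force: [-0.6, -0.2, -4.3]
gripper_width: 0.099
```

>>> play_rows([
  {"tx": 1.5,"ty": 0,"tz": 0,"spin": 0},
  {"tx": 0,"ty": 0,"tz": 0,"spin": 0},
])

```text
time_s: 14.85
ee_pos: [0.4824, -0.2106, 0.3539]
ee_rot: [-0.418, 1.571, -0.415]
ft_force: [0.3, -0.3, -3.8]
gripper_width: 0.098
```

>>> play_rows([
  {"tx": 1.2,"ty": 0,"tz": 0,"spin": 0},
  {"tx": 0,"ty": 0,"tz": 0,"spin": 0},
])

```text
time_s: 15.05
ee_pos: [0.4824, -0.2106, 0.3526]
ee_rot: [2.695, 1.571, 2.698]
ft_force: [-0.2, 0.4, -4.2]
gripper_width: 0.102
```

>>> play_rows([
  {"tx": 0.8,"ty": 0,"tz": 0,"spin": 0},
  {"tx": 0,"ty": 0,"tz": 0,"spin": 0},
])

```text
time_s: 15.25
ee_pos: [0.4824, -0.2106, 0.352]
ee_rot: [-0.354, 1.571, -0.351]
ft_force: [-0.6, -0.2, -3.5]
gripper_width: 0.101
```

>>> play_rows([
  {"tx": 0.8,"ty": 0,"tz": 0,"spin": 0},
  {"tx": 0,"ty": 0,"tz": 0,"spin": 0},
])

```text
time_s: 15.45
ee_pos: [0.4824, -0.2106, 0.3518]
ee_rot: [-0.419, 1.57, -0.416]
ft_force: [-0.7, 0.6, 3.9]
gripper_width: 0.1
```

>>> play_rows([
  {"tx": 0,"ty": 0,"tz": 0,"spin": 0},
  {"tx": 0,"ty": 0,"tz": 0,"spin": 0},
  {"tx": 0,"ty": 0,"tz": 0,"spin": 0},
  {"tx": 0,"ty": 0,"tz": 0,"spin": 0},
], grip=40)

```text
time_s: 15.85
ee_pos: [0.4824, -0.2106, 0.351]
ee_rot: [-0.462, 1.571, -0.459]
ft_force: [-0.2, -0.6, 0.3]
gripper_width: 0.476
```

>>> play_rows([
  {"tx": -10,"ty": 0,"tz": 0,"spin": 0},
  {"tx": -25,"ty": 0,"tz": 0,"spin": 0},
  {"tx": -45,"ty": 0,"tz": 0,"spin": 0},
  {"tx": -45,"ty": 0,"tz": 0,"spin": 0},
  {"tx": 0,"ty": 0,"tz": 0,"spin": 0},
])

```text
time_s: 16.35
ee_pos: [0.4819, -0.2104, 0.4831]
ee_rot: [-0.414, 1.561, -0.411]
ft_force: [0.9, -0.4, 0.3]
gripper_width: 0.47
```

```bash
python3 - <<'E'
from h import *
import cv2
t=hook(A,1.571,[(.012,0,.108)])[0]
go([*t[:2],.31],A[2]+np.pi/2)
f=lambda im,x,y:cv2.resize(im[y:y+100,x:x+133],(400,300),interpolation=cv2.INTER_CUBIC)
b=robot.read_camera("side")
cv2.imwrite("pics/s6.png",np.hstack([f(b,210,210),f(b,180,90)]))
for a in (1.1,1.2,1.3,1.4,1.5,1.57): print(a,((proj('side',hook(A,a,[(.025,0,.115),(0,0,.1)]))-[180,90])*3+[400,0]).round(0).tolist())
E
```

```text
t 16.35 tip [ 0.4819 -0.2104  0.3097] jaw 0.0030045855704456535 grip 0.4697704417126796 F [ 0.8644 -0.448   0.2793] j6 1.15618180480435
shift mm (tool axes now) [ -1.8 392.1  -2.6] spin 1.369
1.1 [[573.0, 108.0], [577.0, 132.0]]
1.2 [[567.0, 117.0], [573.0, 140.0]]
1.3 [[561.0, 127.0], [571.0, 149.0]]
1.4 [[557.0, 137.0], [569.0, 157.0]]
1.5 [[554.0, 147.0], [569.0, 165.0]]
1.57 [[553.0, 153.0], [569.0, 171.0]]
```

View pics/s6.png

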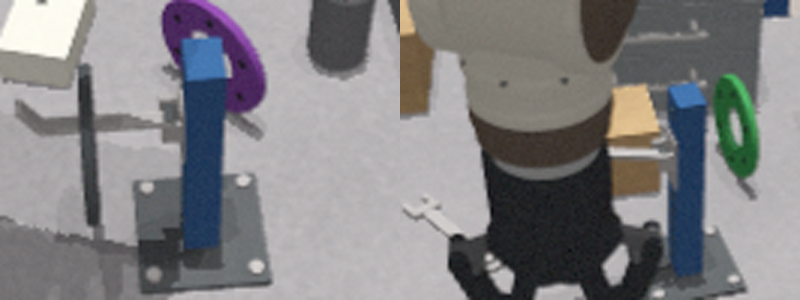

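>>> play_rows([
  {"tx": 0,"ty": 43.5,"tz": 0,"spin": -0.14},
  {"tx": 0,"ty": 43,"tz": 6,"spin": 0},
  {"tx": 0,"ty": 43,"tz": 6,"spin": 0},
  {"tx": 0,"ty": 43,"tz": 6,"spin": 0},
  {"tx": 0,"ty": 43,"tz": 6,"spin": 0},
])

```text
time_s: 16.9
ee_pos: [0.4811, 0.0082, 0.4755]
ee_rot: [3.014, 1.57, -3.127]
ft_force: [-0.5, -0.0, 0.1]
gripper_width: 0.475
```

>>> play_rows([
  {"tx": 0,"ty": 43,"tz": 6,"spin": 0},
  {"tx": 0,"ty": 43,"tz": 6,"spin": 0},
  {"tx": 0,"ty": 43,"tz": 6,"spin": 0},
  {"tx": 0,"ty": 43,"tz": 6,"spin": 0},
  {"tx": 0,"ty": 0,"tz": 0,"spin": -0.148},
])

```text
time_s: 17.4
ee_pos: [0.4804, 0.1843, 0.4747]
ee_rot: [2.72, 1.569, 3.013]
ft_force: [-0.2, -0.2, -0.3]
gripper_width: 0.469
```

>>> play_rows([
  {"tx": 0,"ty": 0,"tz": 0,"spin": -0.148},
  {"tx": 0,"ty": 0,"tz": 0,"spin": -0.148},
  {"tx": 0,"ty": 0,"tz": 0,"spin": -0.148},
  {"tx": 0,"ty": 0,"tz": 0,"spin": -0.148},
  {"tx": 0,"ty": 0,"tz": 0,"spin": -0.148},
])

```text
time_s: 17.9
ee_pos: [0.4807, 0.1803, 0.4754]
ee_rot: [2.471, 1.57, -2.775]
ft_force: [0.1, -0.7, -0.5]
gripper_width: 0.468
```

>>> play_rows([
  {"tx": 0,"ty": 0,"tz": 0,"spin": -0.148},
  {"tx": 0,"ty": 0,"tz": 0,"spin": -0.148},
  {"tx": 0,"ty": 0,"tz": 0,"spin": -0.148},
  {"tx": 0,"ty": 0,"tz": 0,"spin": -0.148},
  {"tx": 0,"ty": 0,"tz": 0,"spin": -0.148},
])

```text
time_s: 18.4
ee_pos: [0.4807, 0.1802, 0.4754]
ee_rot: [1.715, 1.57, -2.792]
ft_force: [-0.5, -0.4, -0.2]
gripper_width: 0.469
```

```bash
python3 - <<'E'
from h import *
import cv2
t=hook(A,1.4,[(.012,0,.108)])[0]
go([*t[:2],.31],A[2]+np.pi/2)
s=robot.read_state();im=robot.read_camera("wrist")
np.savez("w7.npz",im=im,p=s['ee_pos'],r=s['ee_rot'])
cv2.imwrite("pics/w7.png",im)
for a in (.9,1.1,1.2,1.3,1.4,1.5,1.57): print(a,wproj(s['ee_pos'],s['ee_rot'],hook(A,a,[(.025,0,.115),(0,0,.1)])).round(0).tolist())
E
```

```text
t 18.4 tip [0.4807 0.1802 0.302 ] jaw 1.777060367919395 grip 0.46911464661040364 F [-0.4708 -0.4101 -0.1843] j6 0.15238436662745022
shift mm (tool axes now) [-8.  -1.4  2. ] spin 0.002
0.9 [[248.0, 264.0], [248.0, 240.0]]
1.1 [[248.0, 230.0], [248.0, 219.0]]
1.2 [[248.0, 216.0], [247.0, 210.0]]
1.3 [[248.0, 204.0], [247.0, 203.0]]
1.4 [[248.0, 193.0], [247.0, 197.0]]
1.5 [[248.0, 185.0], [247.0, 193.0]]
1.57 [[248.0, 180.0], [247.0, 191.0]]
```

View pics/w7.png

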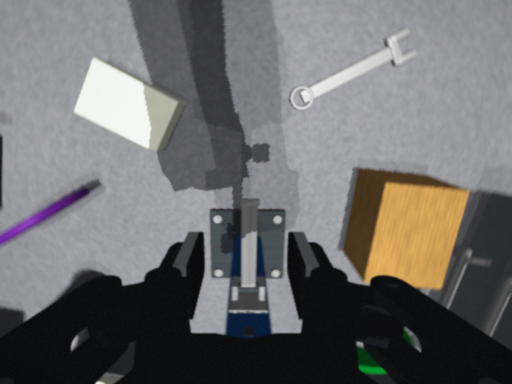

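```bash
python3 - <<'E'
from h import *
t=hook(A,1.3,[(.010,0,.107)])[0];print(t)
go([*t[:2],.180],A[2]+np.pi/2)
a=np.linspace(1.3,-.02,16)
x=-.107*np.sin(a)+.01*np.cos(a);z=.107*np.cos(a)+.01*np.sin(a)
print('ty',(-np.diff(x)*1000).round(1).tolist(),'tx',(-np.diff(z)*1000).round(1).tolist())
E
```

```text
[0.4856 0.1832 0.2033]
t 18.45 tip [0.4807 0.1802 0.3021] jaw 1.7862609055328096 grip 0.4719248701817849 F [-0.5582 -0.0959 -0.0795] j6 0.14321305331822076
shift mm (tool axes now) [122.1  -5.5   1.9] spin 0.011
ty [-3.8, -4.5, -5.2, -5.9, -6.5, -7.1, -7.6, -8.1, -8.5, -8.8, -9.1, -9.3, -9.4, -9.5, -9.4] tx [-8.7, -8.3, -7.9, -7.4, -6.9, -6.3, -5.6, -4.9, -4.2, -3.4, -2.6, -1.8, -1.0, -0.2, 0.7]
```

>>> play_rows([
  {"tx": 0,"ty": -5.5,"tz": 2,"spin": 0},
  {"tx": 40,"ty": 0,"tz": 0,"spin": 0},
  {"tx": 40,"ty": 0,"tz": 0,"spin": 0},
  {"tx": 30,"ty": 0,"tz": 0,"spin": 0},
  {"tx": 0,"ty": 0,"tz": 0,"spin": 0},
])

```text
time_s: 18.95
ee_pos: [0.4853, 0.1832, 0.3617]
ee_rot: [1.733, 1.564, -2.784]
ft_force: [-0.1, 1.0, 0.6]
gripper_width: 0.469
```

```bash
python3 - <<'E'
from h import *
t=hook(A,1.3,[(.010,0,.107)])[0]
go([*t[:2],.180],A[2]+np.pi/2)
E
```

```text
t 18.95 tip [0.4853 0.1832 0.1883] jaw 1.7669892345276832 grip 0.46859431825238623 F [-0.1308  0.9715  0.6021] j6 0.1647142645884406
shift mm (tool axes now) [ 8.3 -0.4  0. ] spin -0.008
```

>>> play_rows([
  {"tx": 8,"ty": 0,"tz": 0,"spin": 0},
  {"tx": 0,"ty": 0,"tz": 0,"spin": 0},
])

```text
time_s: 19.15
ee_pos: [0.486, 0.1834, 0.3589]
ee_rot: [-1.41, 1.57, 0.36]
ft_force: [-0.1, -0.1, 0.1]
gripper_width: 0.471
```

>>> play_rows([
  {"tx": 0,"ty": 0,"tz": 0,"spin": 0},
  {"tx": 0,"ty": 0,"tz": 0,"spin": 0},
  {"tx": 0,"ty": 0,"tz": 0,"spin": 0},
  {"tx": 0,"ty": 0,"tz": 0,"spin": 0},
], grip=0, squeeze=22)

```text
time_s: 19.55
ee_pos: [0.4858, 0.1838, 0.3592]
ee_rot: [-0.794, 1.569, 0.977]
ft_force: [-1.0, 4.9, 1.8]
gripper_width: 0.159
```

>>> play_rows([
  {"tx": -8.7,"ty": -3.8,"tz": 0,"spin": 0},
  {"tx": -8.3,"ty": -4.5,"tz": 0,"spin": 0},
  {"tx": -7.9,"ty": -5.2,"tz": 0,"spin": 0},
  {"tx": -7.4,"ty": -5.9,"tz": 0,"spin": 0},
  {"tx": -6.9,"ty": -6.5,"tz": 0,"spin": 0},
])

```text
time_s: 20.05
ee_pos: [0.5112, 0.1888, 0.3977]
ee_rot: [0.631, 1.569, 2.402]
ft_force: [-1.6, 3.4, -3.3]
gripper_width: 0.157
```

>>> play_rows([
  {"tx": -6.3,"ty": -7.1,"tz": 0,"spin": 0},
  {"tx": -5.6,"ty": -7.6,"tz": 0,"spin": 0},
  {"tx": -4.9,"ty": -8.1,"tz": 0,"spin": 0},
  {"tx": -4.2,"ty": -8.5,"tz": 0,"spin": 0},
  {"tx": -3.4,"ty": -8.8,"tz": 0,"spin": 0},
])

```text
time_s: 20.55
ee_pos: [0.5505, 0.1966, 0.4222]
ee_rot: [0.893, 1.57, 2.664]
ft_force: [-3.9, 2.3, -1.2]
gripper_width: 0.158
```

>>> play_rows([
  {"tx": -2.6,"ty": -9.1,"tz": 0,"spin": 0},
  {"tx": -1.8,"ty": -9.3,"tz": 0,"spin": 0},
  {"tx": -1,"ty": -9.4,"tz": 0,"spin": 0},
  {"tx": 0,"ty": 0,"tz": 0,"spin": 0},
])

```text
time_s: 20.95
ee_pos: [0.5784, 0.2021, 0.4279]
ee_rot: [-1.387, 1.57, 0.384]
ft_force: [-0.8, 0.9, 3.0]
gripper_width: 0.157
```

```bash
python3 - <<'E'
from h import *
t=hook(A,0,[(.010,0,.107)])[0]
go([*t[:2],.25],A[2]+np.pi/2)
E
```

```text
t 20.95 tip [0.5784 0.2021 0.2545] jaw 1.7706323378331725 grip 0.15696327332576412 F [-0.8212  0.9082  2.9869] j6 0.13627790946091453
shift mm (tool axes now) [  4.5 -15.7   0.5] spin -0.005
```

Push on to the stop in small steps.

>>> play_rows([
  {"tx": -0.2,"ty": -7,"tz": 0,"spin": 0},
  {"tx": 0.3,"ty": -5,"tz": 0,"spin": 0},
  {"tx": 0,"ty": 0,"tz": 0,"spin": 0},
])

```text
time_s: 21.25
ee_pos: [0.5901, 0.2044, 0.4278]
ee_rot: [-1.538, 1.569, 0.233]
ft_force: [-1.3, 0.9, 5.6]
gripper_width: 0.156
```

>>> play_rows([
  {"tx": 0,"ty": -3,"tz": 0,"spin": 0},
  {"tx": 0,"ty": 0,"tz": 0,"spin": 0},
])

```text
time_s: 21.45
ee_pos: [0.5928, 0.2049, 0.4276]
ee_rot: [-1.622, 1.569, 0.149]
ft_force: [-0.4, -0.1, 5.6]
gripper_width: 0.159
```

>>> play_rows([
  {"tx": 0,"ty": -2,"tz": 0,"spin": 0},
  {"tx": 0,"ty": 0,"tz": 0,"spin": 0},
])

```text
time_s: 21.65
ee_pos: [0.5947, 0.2053, 0.4274]
ee_rot: [-1.715, 1.57, 0.056]
ft_force: [-0.5, -0.3, 6.5]
gripper_width: 0.157
```

>>> play_rows([
  {"tx": 0,"ty": -2,"tz": 0,"spin": 0},
  {"tx": 0,"ty": 0,"tz": 0,"spin": 0},
])

```text
time_s: 21.85
ee_pos: [0.5967, 0.2057, 0.4272]
ee_rot: [-1.819, 1.57, -0.048]
ft_force: [-0.0, -0.3, 5.7]
gripper_width: 0.161
```

>>> play_rows([
  {"tx": 0,"ty": -2,"tz": 0,"spin": 0},
  {"tx": 0,"ty": 0,"tz": 0,"spin": 0},
])

```text
time_s: 22.05
ee_pos: [0.5987, 0.2061, 0.427]
ee_rot: [-2.168, 1.57, -0.397]
ft_force: [-0.5, -1.3, 4.2]
gripper_width: 0.159
```

>>> play_rows([
  {"tx": 0,"ty": -2,"tz": 0,"spin": 0},
  {"tx": 0,"ty": 0,"tz": 0,"spin": 0},
])

```text
time_s: 22.25
ee_pos: [0.6006, 0.2065, 0.4268]
ee_rot: [2.756, 1.571, -1.757]
ft_force: [0.3, -1.6, 3.3]
gripper_width: 0.158
```

```bash
python3 - <<'E'
from h import *
import cv2
t=hook(A,0,[(.010,0,.107)])[0]
go([*t[:2],.25],A[2]+np.pi/2)
b=robot.read_camera("side");cv2.imwrite("pics/s8.png",cv2.resize(b[80:200,200:360],(800,600),interpolation=cv2.INTER_CUBIC))
for a in (0,.1,.2,.3): print(a,((proj('side',hook(A,a,[(0,0,0),(0,0,.05),(0,0,.1)]))-[200,80])*5).round(0).tolist())
E
```

```text
t 22.25 tip [0.6006 0.2065 0.2534] jaw 1.7708704482081077 grip 0.15832025165291835 F [ 0.3084 -1.6115  3.3088] j6 0.13111453795257463
shift mm (tool axes now) [3.4 6.9 0.6] spin -0.004
0 [[339.0, 305.0], [339.0, 238.0], [338.0, 167.0]]
0.1 [[339.0, 305.0], [331.0, 240.0], [322.0, 170.0]]
0.2 [[339.0, 305.0], [323.0, 242.0], [306.0, 175.0]]
0.3 [[339.0, 305.0], [315.0, 245.0], [290.0, 182.0]]
```

View pics/s8.png

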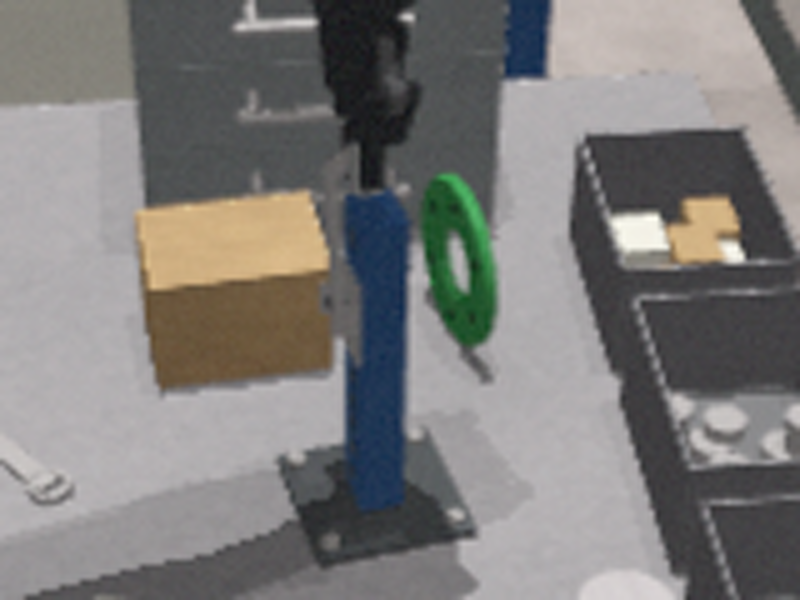

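>>> play_rows([
  {"tx": 0,"ty": 0,"tz": 0,"spin": 0},
  {"tx": 0,"ty": 0,"tz": 0,"spin": 0},
  {"tx": 0,"ty": 0,"tz": 0,"spin": 0},
], grip=40)

```text
time_s: 22.6
ee_pos: [0.6003, 0.2066, 0.4266]
ee_rot: [1.544, 1.57, -2.968]
ft_force: [0.0, -0.0, 0.3]
gripper_width: 0.464
```

>>> play_rows([
  {"tx": -25,"ty": 0,"tz": 0,"spin": 0},
  {"tx": -25,"ty": 0,"tz": 0,"spin": 0},
  {"tx": 0,"ty": 40,"tz": 0,"spin": 0},
  {"tx": 0,"ty": 40,"tz": 0,"spin": 0},
  {"tx": 0,"ty": 0,"tz": 0,"spin": 0},
])

```text
time_s: 23.1
ee_pos: [0.5184, 0.1899, 0.4776]
ee_rot: [1.554, 1.57, -2.957]
ft_force: [-0.1, 0.3, 1.1]
gripper_width: 0.464
```

>>> play_rows([
  {"tx": 25,"ty": 0,"tz": 0,"spin": 0},
  {"tx": 30,"ty": 0,"tz": 0,"spin": 0},
  {"tx": 0,"ty": 0,"tz": 0,"spin": 0},
  {"tx": 0,"ty": 0,"tz": 0,"spin": 0},
], grip=0)

```text
time_s: 23.5
ee_pos: [0.5219, 0.1906, 0.4224]
ee_rot: [1.64, 1.57, -2.873]
ft_force: [-0.6, -0.3, 0.3]
gripper_width: -0.003
```

```bash
python3 - <<'E'
from h import *
t=world(A,[[-.039,0,0]])[0]
go([*t[:2],.248],A[2]+np.pi/2)
E
```

```text
t 23.5 tip [0.5219 0.1906 0.249 ] jaw 1.7710042941854842 grip -0.0030227237788932764 F [-0.6066 -0.2603  0.282 ] j6 0.14996552033909402
shift mm (tool axes now) [  1.  -49.4   0.4] spin -0.004
```

>>> play_rows([
  {"tx": 0,"ty": -20,"tz": 0,"spin": 0},
  {"tx": 0,"ty": -14,"tz": 0,"spin": 0},
  {"tx": 0,"ty": -6,"tz": 0,"spin": 0},
  {"tx": 0,"ty": 0,"tz": 0,"spin": 0},
])

```text
time_s: 23.9
ee_pos: [0.5617, 0.1987, 0.4228]
ee_rot: [-1.413, 1.57, 0.357]
ft_force: [0.5, 0.1, 0.4]
gripper_width: -0.001
```

>>> play_rows([
  {"tx": 0,"ty": -4,"tz": 0,"spin": 0},
  {"tx": 0,"ty": -3,"tz": 0,"spin": 0},
  {"tx": 0,"ty": 0,"tz": 0,"spin": 0},
])

```text
time_s: 24.2
ee_pos: [0.5679, 0.2, 0.4222]
ee_rot: [-1.333, 1.571, 0.438]
ft_force: [-0.4, -0.0, -0.9]
gripper_width: -0.003
```

>>> play_rows([
  {"tx": 0,"ty": -1.5,"tz": 0,"spin": 0},
  {"tx": 0,"ty": 0,"tz": 0,"spin": 0},
])

```text
time_s: 24.4
ee_pos: [0.5693, 0.2002, 0.4221]
ee_rot: [-2.225, 1.571, -0.454]
ft_force: [-1.0, -0.7, -0.3]
gripper_width: 0.0
```

>>> play_rows([
  {"tx": 0,"ty": -1,"tz": 0,"spin": 0},
  {"tx": 0,"ty": 0,"tz": 0,"spin": 0},
])

```text
time_s: 24.6
ee_pos: [0.5703, 0.2004, 0.422]
ee_rot: [-2.032, 1.571, -0.261]
ft_force: [0.0, -0.1, 1.2]
gripper_width: 0.001
```

>>> play_rows([
  {"tx": 0,"ty": -1,"tz": 0,"spin": 0},
  {"tx": 0,"ty": 0,"tz": 0,"spin": 0},
])

```text
time_s: 24.8
ee_pos: [0.5712, 0.2006, 0.422]
ee_rot: [1.555, 1.57, -2.957]
ft_force: [-3.1, -1.6, 0.5]
gripper_width: 0.002
```

>>> play_rows([
  {"tx": 0,"ty": -1,"tz": 0,"spin": 0},
  {"tx": 0,"ty": 0,"tz": 0,"spin": 0},
])

```text
time_s: 25.0
ee_pos: [0.5717, 0.2007, 0.422]
ee_rot: [1.594, 1.569, -2.918]
ft_force: [-7.8, -1.7, 1.8]
gripper_width: -0.001
```

>>> play_rows([
  {"tx": 0,"ty": -1,"tz": 0,"spin": 0},
  {"tx": 0,"ty": 0,"tz": 0,"spin": 0},
])

```text
time_s: 25.2
ee_pos: [0.5721, 0.2008, 0.422]
ee_rot: [1.582, 1.567, -2.93]
ft_force: [-12.9, -3.1, 3.8]
gripper_width: 0.0
```

>>> play_rows([
  {"tx": 0,"ty": -1,"tz": 0,"spin": 0},
  {"tx": 0,"ty": 0,"tz": 0,"spin": 0},
])

```text
time_s: 25.4
ee_pos: [0.5725, 0.2009, 0.422]
ee_rot: [1.587, 1.565, -2.925]
ft_force: [-16.9, -3.0, 4.4]
gripper_width: -0.0
```

The hook is firm on its stop at the expected place. Back off and take a last look.

>>> play_rows([
  {"tx": 0,"ty": 10,"tz": 0,"spin": 0},
  {"tx": 0,"ty": 45,"tz": 0,"spin": 0},
  {"tx": 0,"ty": 45,"tz": 0,"spin": 0},
  {"tx": -30,"ty": 20,"tz": 0,"spin": 0},
  {"tx": 0,"ty": 0,"tz": 0,"spin": 0},
])

```text
time_s: 25.9
ee_pos: [0.4543, 0.1768, 0.4557]
ee_rot: [-1.398, 1.566, 0.374]
ft_force: [0.9, 0.7, 0.6]
gripper_width: 0.0
```

>>> play_rows([
  {"tx": 0,"ty": 0,"tz": 0,"spin": 0},
  {"tx": 0,"ty": 0,"tz": 0,"spin": 0},
  {"tx": 0,"ty": 0,"tz": 0,"spin": 0},
])

```text
time_s: 26.2
ee_pos: [0.4574, 0.1775, 0.4511]
ee_rot: [1.793, 1.57, -2.719]
ft_force: [0.5, 0.4, -0.1]
gripper_width: 0.003
```

```bash
python3 - <<'E'
from h import *
import cv2
b=robot.read_camera("side");cv2.imwrite("pics/s9.png",cv2.resize(b[80:320,150:400],(625,600),interpolation=cv2.INTER_CUBIC))
E
```

```text
(no output)
```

View pics/s9.png

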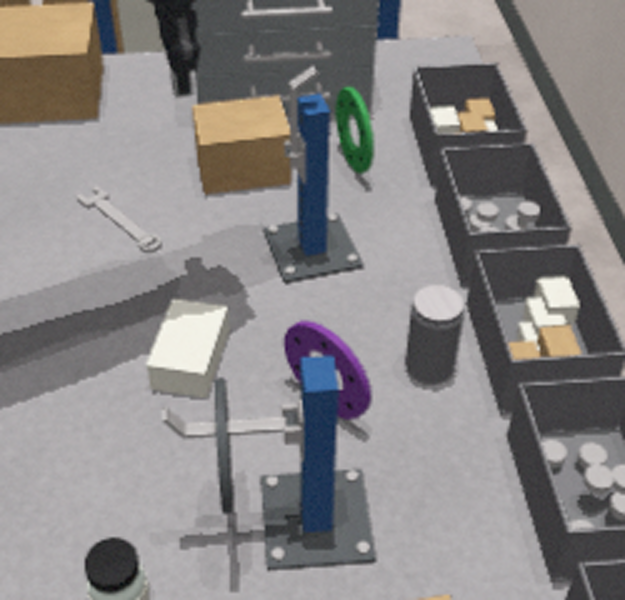

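```bash
python3 -c "
from rig import robot
print(robot.sign_off())"
```

```text
the job is handed in; nothing more can be done
None
```

The disc now hangs on hook_b, hook_a is folded up against its post, and I handed the job in at about 26 s. No verdict is reported.

- **Hook_b:** I swung it down to level and pressed on it with the closed fingers. The force read 10 to 12 N for over 0.5 s, with the fingertips within 1 mm of the level shank's top.
- **Disc:** I gripped it by the top of its rim, lifted it off hook_a, carried it across, threaded it over hook_b's lip and let go. The last picture shows it hanging upright about 60 mm out on a level hook.
- **Hook_a:** I gripped its lip and swung it up. I then pushed on the shank with the fingers until it stopped at about 17 N, within about 1 mm of where the folded shank should be. The last picture shows it upright, with the lip over the post.
- **Slip on the way:** I lifted the disc about 62 mm off hook_a, where the hole allows only about 50 mm. The lower rim tipped that hook up to roughly 1.3 rad. The readings taken after the lift stayed at the disc's own weight, about 4 N. I set the lift to 39 mm at hook_b.
- **Forces and bystanders:** The highest force I read was about 17 N, sampled only at the end of each move. I moved nothing else on purpose; in the last picture everything in view looks to be in its place, but I did not measure it. The bearing and the long carton are outside that picture.

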